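Unlatch the little red door

TASK

Unlatch the little red door on the blue board: press the square wooden key all the way in, then the round one, then the long bar-shaped one, and last push the brass bolt's upright knob away from the door as far as it goes, so that the door is free. Leave the toys around the board where they lie.

Things in the scene. Friction and masses are not known exactly. Their poses are not given: they have to be found in the camera images.
- board: faded blue wooden latch board, 300 mm (up the slope) x 380 mm (across) x 18 mm, fixed, propped so that its face slopes up at 15 degrees away from the robot. Origin on the table under the centre of the board, where its face is 56 mm above the table; frame level: x horizontally up-slope, y left, z vertical
- square_top (a point): centre of the top face of the square key: natural wood, 44 x 44 mm. Its top stands 22 mm above the board's face when out and 8 mm when fully in, 4 mm above its dark socket plate (84 x 76 mm). z axis: out of the board's face (press along -z); x axis: up the board's slope, away from the robot; y axis: to the left along the board. The three keys sit in a row 120 mm apart across the lower part of the board, in any order.
- round_top (a point): centre of the top face of the round key: natural wood, 46 mm across. Its top stands 22 mm above the board's face when out and 8 mm when fully in, 4 mm above its dark socket plate (84 x 76 mm). z axis: out of the board's face (press along -z); x axis: up the board's slope, away from the robot; y axis: to the left along the board. The three keys sit in a row 120 mm apart across the lower part of the board, in any order.
- bar_top (a point): centre of the top face of the long bar-shaped key: natural wood, 64 mm up the slope x 26 mm across. Its top stands 22 mm above the board's face when out and 8 mm when fully in, 4 mm above its dark socket plate (84 x 76 mm). z axis: out of the board's face (press along -z); x axis: up the board's slope, away from the robot; y axis: to the left along the board. The three keys sit in a row 120 mm apart across the lower part of the board, in any order.
- key_square (a joint): how far the square key is pressed in, m: 0 fully out, 0.014 fully in. It starts 0 to 0.003. About 3 N moves it, there is no spring and it stays where it is pushed.
- key_round (a joint): how far the round key is pressed in, m: 0 fully out, 0.014 fully in. It starts 0 to 0.003. About 3 N moves it, there is no spring and it stays where it is pushed.
- key_bar (a joint): how far the bar-shaped key is pressed in, m: 0 fully out, 0.014 fully in. It starts 0 to 0.003. About 3 N moves it, there is no spring and it stays where it is pushed.
- bolt_knob (a point): centre of the 22 mm brass ball on top of the bolt's upright post (16 mm thick), 57 mm above the board's face, in the upper half of the board; the ball's top is 68 mm above the face and the bolt's rod and two guides below reach up 25 mm. Axes as for the keys. The bolt slides along -y of this frame (to the right, away from the door) to free the door. Nearest guide on the door side: 57 mm left of the post in the closed position
- bolt (a joint): how far the brass barrel bolt is drawn, m: 0 shot into the door, 0.050 at its stop, fully drawn. It starts 0 to 0.010. About 2.5 N moves it and it stays where it is pushed
- door_mid (a point): middle of the front of the little red door, 90 x 90 x 9 mm, at the upper left of the board, hinged on its left edge; its right edge lies 75 mm left of the bolt's post in the closed position. Axes as for the keys. It lies shut by its own weight and stays so
- sheep: bystander: flat wooden sheep puzzle piece with a small knob, about 90 x 70 x 10 mm, knob 34 mm high; origin at the centre of its underside
- cups: bystander: two painted tin cups nested in one another, 72 mm across, 80 mm high; origin at the centre of its underside
- egg: bystander: maple egg-shaped shaker standing on its flat foot, 43 mm across, 56 mm high; origin at the centre of its underside
- domino: bystander: black wooden domino with white dots lying flat, 50 x 25 x 9 mm; origin at the centre of its underside

How it is judged:
On the way, in this order (a step that is already met when the one before it is completed fails the run):
1. the square key is pressed fully in, the round and bar keys still out (value of joint key_square above 0.0115 m and value of joint each of key_round, key_bar below 0.007 m), for 0.1 s.
2. then the round key is pressed fully in, the bar key still out (value of joint each of key_square, key_round above 0.0115 m and value of joint key_bar below 0.007 m), for 0.1 s.
3. then the bar key is pressed fully in, the bolt not yet drawn (value of joint each of key_square, key_round, key_bar above 0.0115 m and value of joint bolt below 0.025 m), for 0.1 s.
4. then the bolt is drawn fully (value of joint bolt above 0.045 m), for 0.2 s.
At the end, for the whole second after the job is handed in: all three keys pressed in more than 11.5 of 14 mm, the bolt drawn more than 45 of 50 mm and at rest (value of joint each of key_square, key_round, key_bar above 0.0115 m and value of joint bolt above 0.045 m and velocity of joint bolt between -0.01 and 0.01 m/s); the robot touches nothing.
It fails at once if the round key is pressed (beyond 7 mm) before the square key is fully in (value of joint key_round above 0.007 m and value of joint key_square below 0.0105 m).
It fails at once if the bar key is pressed (beyond 7 mm) before the round key is fully in (value of joint key_bar above 0.007 m and value of joint key_round below 0.0105 m).
It fails at once if the bolt is drawn (beyond 25 mm) before all three keys are in (value of joint bolt above 0.025 m and value of joint key_bar below 0.0105 m).
It fails at once if any of the toys is moved more than 25 mm or lifted (distance of any of sheep, cups, egg, domino from where it was at the start of the episode above 0.025 m).
It also fails if it takes over 48 s, if anything falls off the work surface, if the arm or the gripper's body presses on something with over 40 N, if the wrist force passes 120 N, or if a joint passes its speed limit or range.

ROBOT

A 7-joint arm with a two-finger parallel gripper is mounted at the origin on the work surface. World frame = base frame: x ahead of the robot, y to its left, z up, the work surface at z = 0. Lengths are in m, angles in rad, forces in N, time in s.
With the tool pointing down it reaches from about 0.425 to 1.025 m from the base axis. Payload 9.4 kg.
Tool frame: the origin (TCP) lies midway between the tips of the shut fingers; the grasp point (between the pads) lies 19 mm behind it; z points along the fingers, y is the line along which they close (so a half turn about z gives the same grasp; the last joint's range is limited). The gripper opens to 93 mm and grips with 3 to 60 N. Pads are 15 mm wide; open, the fingers measure 128 mm over their backs; the gripper's body (75 mm by 188 mm) begins 65 mm behind the grasp point.
Start: joints at [1.063, 0.599, -0.003, 1.599, 0.002, 0.943, -0.08], TCP at [0.303, -0.659, 0.219] pointing down, gripper open.
Joint ranges: [-2.57, 2.57], [-0.35, 1.97], [-1.29, 1.29], [0.11, 2.56], [-1.05, 4.19], [0.11, 1.86], [-2.63, 2.63]. Speed limits (rad/s): [2.22, 2.22, 3.01, 3.01, 3.14, 3.14, 3.14].

INTERFACE

Orientations are given as a unit quaternion [w, x, y, z].
In Python, from station import ctrl gives the robot as it stands.
- The arm moves only by the tool apply_moves, never from a script. Its argument "series" is a list of rows, each a list of 7 numbers: the finger opening in cm, from 0 to 9.3, then the shift along the world's x, y, z in cm, then the turn, a rotation vector about the world's x, y, z in degrees. In form: [[fingers, dx, dy, dz, rx, ry, rz], ...]. A call has exactly 5 rows; each row shifts and turns the commanded pose from where the row before left it; what a row does not reach is not made up. A row lasts 1/8 s, in which the tool goes at most 62.5 mm and 10.7 degrees, less where a joint would pass 70% of its speed; a pose out of reach is approached as far as the arm can. A call is refused whole if a number of a shift passes 6.25 or a number of a turn 10.7, either way. A call with a gripper value outside its range is refused whole. The fingers move at their own pace and stop on an object; "grip_force" is the grip in N (left out, the last holds). Time passes only in rows, so rows that do not move let the fingers close, or fill a call up. It gives the time, the measured TCP pose, the force, the opening and the grip force at its end, in the units of the state.
- ctrl.get_obs(): the state, without advancing time (a new reading comes with each control period).
- ctrl.grab_frame(name): name is "scene" or "top" or "wrist"; returns a dict with "pixels" (400x640x3 uint8, blue, green, red), "depth" (400x640 float32, m along the optical axis (not along the pixel's ray), 0 where there is no reading), "fovy" (degrees; the focal length in pixels is half the picture's height over the tangent of half this angle, whatever the lens; pixels are square), "cx", "cy" (the principal point, pixels), "rvec" (rotation vector, rad) and "tvec" (3), from world to camera coordinates, as OpenCV has them. Camera axes: x right, y down, z forward; pixel columns grow to the right and rows downward; lengths in m; the calibration is good to about 2 mm. A picture is of the moment at which its call begins.
- ctrl.job_done(): hands the job in; it is judged then, once.
The state is a dict: "time_s": time; "joint_positions": joint angles; "qvel": joint speeds; "joint_torque": joint torques, N m; "ee_pos": TCP position; "tool_rot": TCP orientation; "contact_force": force on the tool from outside, world axes, zero at the start; "ft_torque": the same for the moment, N m; "opening": opening from 0.0 (shut) to 1.0 (fully open); "gripper_force": force on a finger pad.
Only numpy, scipy, OpenCV 4.12 (cv2) and the standard library are available. Lean on these libraries where they do the work, as an engineer would, in place of code of your own. Each camera call takes 0.05 s, during which the arm holds its last target. There are 200 camera calls.

## Working session

There is one attempt and no reset: what is moved stays moved. The work goes in short steps, Python scripts to look and compute and a tool call to move; the robot and the scene stay as the last step left them, time stands still between calls to the robot, and variables do not carry over. Pictures are saved under pics/ and viewed, at most 10 in all, crops included, and the job is handed in when it is done.

Besides the shell and the picture viewer there is one more tool, called after ">>>" as name([rows], argument=value, ...), one row to a line, values as JSON. apply_moves: Moves the arm, as the interface text tells. Its arguments: {"type":"object","properties":{"series":{"type":"array"},"grip_force":{"type":"number"}},"required":["series"]}

```bash
ls; mkdir -p pics; cat > h.py <<'E'
import numpy as np, cv2
from station import ctrl
def cap(n):
    f=ctrl.grab_frame(n); d=f["depth"]; h,w=d.shape
    fl=h/2/np.tan(np.radians(f["fovy"])/2)
    v,u=np.mgrid[:h,:w]
    P=np.stack([(u-f["cx"])/fl*d,(v-f["cy"])/fl*d,d],-1)
    R=cv2.Rodrigues(np.array(f["rvec"],float))[0]
    W=(P-np.array(f["tvec"]).ravel())@R
    W[d==0]=np.nan
    return f["pixels"],W
E
python3 - <<'E'
from h import *
for n in("scene","top"):
    p,W=cap(n); cv2.imwrite(f"pics/{n}0.png",p); np.save(n+"0.npy",W)
o=ctrl.get_obs(); print(o)
E
```

```text
pics
{'time_s': 0.1, 'joint_positions': array([ 1.06329959,  0.60005338, -0.0025562 ,  1.6000805 ,  0.00179507,
        0.94289941, -0.07982541]), 'qvel': array([-0.00159436,  0.00012015, -0.00121853, -0.00096277, -0.00045178,
       -0.00090106,  0.00043352]), 'joint_torque': array([ 5.49583492e-03, -7.66561103e+01,  1.50235489e+00, -2.52942860e+01,
       -5.22512337e-02,  1.36348087e-02,  9.54799384e-05]), 'ee_pos': array([ 0.30255939, -0.6583458 ,  0.21782924]), 'tool_rot': array([-6.86934381e-04,  9.76886710e-01,  2.13756496e-01, -2.12953125e-04]), 'contact_force': array([ 0.32884362, -0.6906355 , -0.1133048 ]), 'ft_torque': array([-0.00539219, -0.05753896,  0.01002099]), 'gripper_force': 0.0, 'opening': 1.0007611566782941}
```

View pics/top0.png

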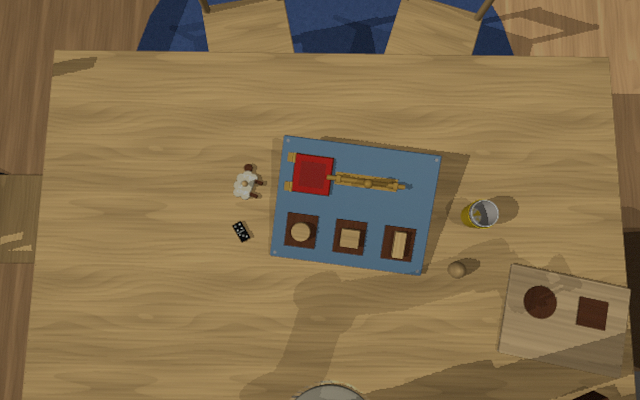

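View pics/scene0.png

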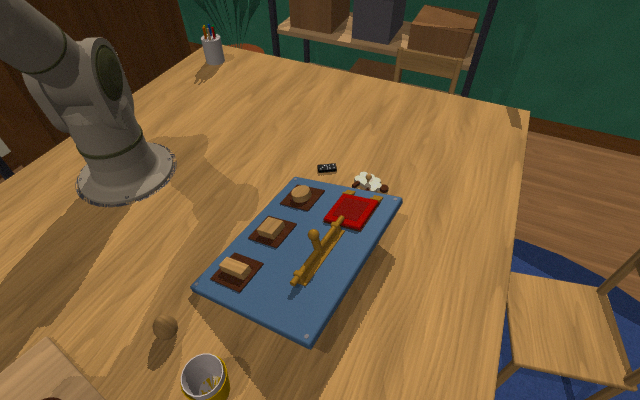

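The top view shows the round key at (300,231), the square key at (349,238), the bar key at (399,244), the knob near (368,183) and the red door at (312,174). The egg is at (457,269) and the cups at (480,213), both to the right of the board. The sheep (245,185) and domino (241,231) are to its left.

```bash
python3 - <<'E'
from h import *
for n in("top","scene"):
    p=cv2.imread(f"pics/{n}0.png"); W=np.load(n+"0.npy")
    hsv=cv2.cvtColor(p,cv2.COLOR_BGR2HSV)
    m=(hsv[...,0]>95)&(hsv[...,0]<115)&(hsv[...,1]>80)&np.isfinite(W[...,2])&(W[...,2]>0.01)&(W[...,2]<0.12)&(W[...,0]>.3)
    m=cv2.erode(m.astype(np.uint8),np.ones((3,3)))>0
    B=W[m]; 
    for _ in range(4):
        A=np.c_[B[:,:2],np.ones(len(B))]; c=np.linalg.lstsq(A,B[:,2],rcond=None)[0]
        r=B[:,2]-A@c; B=B[abs(r)<.004]
    g=np.hypot(*c[:2]); yaw=np.degrees(np.arctan2(c[1],c[0]))
    print(n,"slope",np.degrees(np.arctan(g)),"yaw",yaw,"rms",r.std(),len(B),c)
    rect=cv2.minAreaRect(B[:,:2].astype(np.float32)); print(" rect",rect)
    print(" boxcentre z",np.r_[rect[0],1]@c)
    hgt=(W[...,2]-(W[...,:2]@c[:2]+c[2]))*np.cos(np.arctan(g))
    inb=cv2.dilate(cv2.morphologyEx(m.astype(np.uint8),cv2.MORPH_CLOSE,np.ones((61,61))),np.ones((3,3)))>0
    k=(inb&(hgt>.013)&(hgt<.03)).astype(np.uint8)
    q,l,s,ce=cv2.connectedComponentsWithStats(k)
    for i in range(1,q):
        if s[i,4]>30:
            P=W[l==i]; print(" hi",ce[i].round(),s[i,4],np.round(np.median(P,0),4),"midrange",((P.max(0)+P.min(0))/2).round(4),np.round(np.median(hgt[l==i]),4))
    kk=inb&(hgt>.045)&(hgt<.09)
    P=W[kk]; print(" knob",kk.sum(),P.mean(0),((P.max(0)+P.min(0))/2).round(4),hgt[kk].max())
    rd=inb&((hsv[...,0]<8)|(hsv[...,0]>172))&(hsv[...,1]>180)
    print(" door",np.nanmean(W[rd],0))
    o=(~inb)&(W[...,2]>.005)&(W[...,2]<.15)&(W[...,0]>.3)&(W[...,0]<1.2)&(abs(W[...,1])<.6)
    q,l,s,ce=cv2.connectedComponentsWithStats(o.astype(np.uint8))
    for i in range(1,q):
        if s[i,4]>40: P=W[l==i]; print(" obj",ce[i].round(),s[i,4],P.min(0).round(3),P.max(0).round(3))
E
```

```text
top slope 14.962216668862709 yaw -6.762217408049726 rms 0.001635144577404245 8950 [ 0.26538342 -0.03146758 -0.09247824]
 rect ((0.5513428449630737, -0.05139744281768799), (0.36959028244018555, 0.28086480498313904), 83.07003784179688)
 boxcentre z 0.0554563586090288
 hi [344. 179.] 203 [ 0.6105 -0.0231  0.0933] midrange [ 0.6105 -0.0288  0.094 ] 0.0222
 hi [389. 185.] 177 [ 0.5976 -0.1331  0.0932] midrange [ 0.5978 -0.129   0.0933] 0.0223
 hi [300. 232.] 279 [0.487  0.0775 0.0565] midrange [0.4871 0.0776 0.0566] 0.0215
 hi [349. 238.] 341 [ 0.4737 -0.0408  0.056 ] midrange [ 0.4728 -0.0407  0.0552] 0.0207
 hi [398. 245.] 301 [ 0.4584 -0.1593  0.0565] midrange [ 0.4585 -0.16    0.0549] 0.0217
 knob 76 [ 0.59345554 -0.07525508  0.13390916] [ 0.5941 -0.0755  0.1324] 0.07109632520064552
 door [0.62423204 0.05037472 0.08210983]
 obj [282. 156.] 98 [0.586 0.108 0.054] [0.717 0.135 0.097]
 obj [438. 161.] 58 [ 0.643 -0.254  0.08 ] [ 0.672 -0.243  0.094]
 obj [245. 183.] 553 [0.572 0.178 0.005] [0.663 0.252 0.036]
 obj [480. 214.] 756 [ 0.501 -0.39   0.005] [ 0.571 -0.323  0.083]
 obj [240. 2
[... 618 characters left out ...]
[ 0.6055 -0.0935  0.0944] midrange [ 0.6049 -0.0783  0.0948] 0.022
 hi [270. 226.] 325 [ 0.4762 -0.0485  0.0571] midrange [ 0.4733 -0.0456  0.0563] 0.0207
 hi [234. 266.] 363 [ 0.4621 -0.1666  0.058 ] midrange [ 0.4586 -0.1647  0.0554] 0.0213
 knob 118 [ 0.59653281 -0.08332651  0.13215858] [ 0.5952 -0.0812  0.129 ] 0.0693681879499024
 door [0.62344753 0.04098685 0.08284664]
 obj [327. 167.] 132 [0.463 0.204 0.005] [0.515 0.25  0.011]
 obj [370. 183.] 442 [0.571 0.114 0.005] [0.679 0.249 0.086]
 obj [165. 327.] 510 [ 0.386 -0.333  0.009] [ 0.422 -0.292  0.057]
 obj [204. 377.] 1637 [ 0.504 -0.398  0.005] [ 0.571 -0.327  0.083]
 obj [ 76. 389.] 935 [ 0.3   -0.489  0.005] [ 0.382 -0.433  0.018]
```

>>> apply_moves([
  [0,1.6,5.8,0,0,0,-3.2],
  [0,1.6,5.8,0,0,0,-3.2],
  [0,1.6,5.8,0,0,0,-3.2],
  [0,1.6,5.8,0,0,0,-3.2],
  [0,1.6,5.8,0,0,0,-3.2],
])

```text
time_s: 0.72
ee_pos: [0.383, -0.3668, 0.2185]
tool_rot: [-0.0, 0.997, 0.075, -0.0]
contact_force: [1.2, -0.3, 0.1]
opening: 0.514
gripper_force: 0.0
```

>>> apply_moves([
  [0,1.6,5.8,-1,0,0,-3.2],
  [0,1.6,5.8,-1,0,0,-3.2],
  [0,1.6,5.8,-1,0,0,-3.2],
  [0,1.6,5.8,-1,0,0,-3.2],
  [0,1.6,5.8,-1,0,0,-3.2],
])

```text
time_s: 1.35
ee_pos: [0.4631, -0.0769, 0.1683]
tool_rot: [0.0, 0.998, -0.065, 0.0]
contact_force: [1.0, -0.1, 0.2]
opening: 0.006
gripper_force: 0.0
```

>>> apply_moves([
  [0,0.5,3,-1,0,0,0],
  [0,0.5,0.4,-1,0,0,0],
  [0,0,0,0,0,0,0],
  [0,0,0,0,0,0,0],
  [0,0,0,0,0,0,0],
])

```text
time_s: 1.98
ee_pos: [0.4726, -0.046, 0.149]
tool_rot: [0.0, 0.998, -0.065, 0.0]
contact_force: [-0.5, 0.5, 0.1]
opening: 0.001
gripper_force: 0.0
```

```bash
python3 - <<'E'
from h import *
from scipy.spatial.transform import Rotation as R
o=ctrl.get_obs(); print(o["ee_pos"],o["contact_force"],R.from_quat(np.roll(o["tool_rot"],-1)).as_matrix().round(3))
p,W=cap("wrist"); cv2.imwrite("pics/w1.png",p)
E
```

```text
[ 0.47262708 -0.04600949  0.14895513] [-0.50834772  0.51714043  0.14219944] [[ 0.992 -0.13   0.   ]
 [-0.13  -0.992 -0.   ]
 [ 0.     0.    -1.   ]]
```

View pics/w1.png

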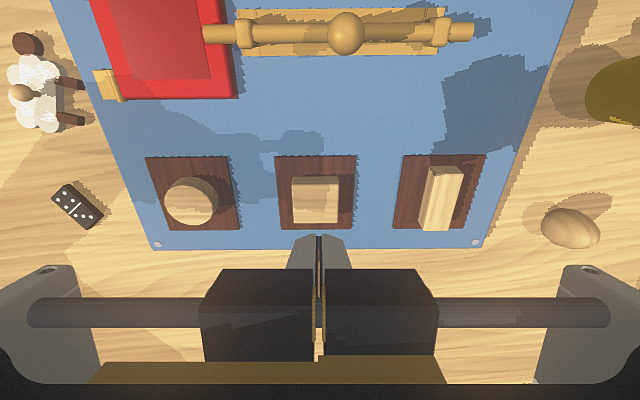

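The wrist view confirms the layout: round key at (191,203), square at (315,200), bar at (441,198) and ball at (347,33). The shut fingers line up with the square key. I'll measure from here, since this camera is closest.

```bash
python3 - <<'E'
from h import *
p,W=cap("wrist"); c=np.array([.2656,-.0320,-.0921])
h=(W[...,2]-(W[...,:2]@c[:2]+c[2]))*.966
for n,(u,v,lo,hi) in dict(round=(191,203,.013,.03),sq=(315,200,.013,.03),bar=(441,190,.013,.03),knob=(347,33,.05,.09)).items():
    m=np.zeros(h.shape,bool); m[max(0,v-50):v+38,u-45:u+45]=1
    m&=(h>lo)&(h<hi); P=W[m]; r=cv2.minAreaRect(P[:,:2].astype(np.float32))
    print(n,m.sum(),np.round(np.median(P,0),4),((P.max(0)+P.min(0))/2).round(4),np.median(h[m]).round(4),np.round(r[0]+r[1],4))
b=(h[130:150,200:400]); print("face residual",np.nanmedian(b))
E
```

```text
round 1751 [0.4903 0.0738 0.0573] [0.4889 0.0759 0.055 ] 0.0214 [0.4886 0.0759 0.0452 0.0452]
sq 1953 [ 0.4768 -0.0431  0.0573] [ 0.4743 -0.0429  0.0564] 0.0209 [ 0.4744 -0.0428  0.044   0.0443]
bar 1785 [ 0.4651 -0.1603  0.0584] [ 0.4615 -0.1616  0.0543] 0.0217 [ 0.4614 -0.1616  0.0262  0.0608]
knob 1288 [ 0.5936 -0.0764  0.1357] [ 0.5951 -0.077   0.1322] 0.0654 [ 0.5948 -0.0772  0.0211  0.0209]
face residual 0.00018472525177480877
```

>>> apply_moves([
  [0,0.2,0.3,-2.5,0,0,0],
  [0,0,0,-2.5,0,0,0],
  [0,0,0,-2,0,0,0],
  [0,0,0,-1.5,0,0,0],
  [0,0,0,0,0,0,0],
])

```text
time_s: 2.7
ee_pos: [0.4742, -0.0421, 0.063]
tool_rot: [0.0, 0.998, -0.064, -0.001]
contact_force: [0.1, -0.9, 0.4]
opening: 0.002
gripper_force: 0.0
```

>>> apply_moves([
  [0,0,0,-0.3,0,0,0],
  [0,0,0,-0.3,0,0,0],
  [0,0,0,-0.3,0,0,0],
  [0,0,0,-0.3,0,0,0],
  [0,0,0,-0.2,0,0,0],
])

```text
time_s: 3.32
ee_pos: [0.475, -0.0417, 0.0496]
tool_rot: [-0.0, 0.998, -0.064, 0.0]
contact_force: [1.9, 0.3, 3.0]
opening: 0.005
gripper_force: 1.5
```

>>> apply_moves([
  [0,0,0,-0.2,0,0,0],
  [0,0,0,-0.2,0,0,0],
  [0,0,0,-0.1,0,0,0],
  [0,0,0,0,0,0,0],
  [0,0,0,0,0,0,0],
])

```text
time_s: 3.95
ee_pos: [0.475, -0.0417, 0.0458]
tool_rot: [-0.0, 0.998, -0.064, 0.001]
contact_force: [-2.2, 0.7, 26.3]
opening: 0.002
gripper_force: 13.0
```

>>> apply_moves([
  [0,0,0,5,0,0,0],
  [0,0.7,5.9,0,0,0,0],
  [0,0.7,5.9,0,0,0,0],
  [0,0,0,-1.5,0,0,0],
  [0,0,0,-1.2,0,0,0],
])

```text
time_s: 4.58
ee_pos: [0.4877, 0.076, 0.0666]
tool_rot: [0.0, 0.998, -0.063, -0.001]
contact_force: [0.9, -0.7, -0.2]
opening: 0.006
gripper_force: 0.0
```

>>> apply_moves([
  [0,0,0,-0.3,0,0,0],
  [0,0,0,-0.3,0,0,0],
  [0,0,0,-0.3,0,0,0],
  [0,0,0,-0.3,0,0,0],
  [0,0,0,-0.3,0,0,0],
])

```text
time_s: 5.2
ee_pos: [0.4893, 0.0761, 0.0528]
tool_rot: [-0.0, 0.998, -0.064, 0.001]
contact_force: [1.9, -0.6, 3.9]
opening: 0.006
gripper_force: 1.6
```

>>> apply_moves([
  [0,0,0,-0.3,0,0,0],
  [0,0,0,-0.3,0,0,0],
  [0,0,0,-0.2,0,0,0],
  [0,0,0,0,0,0,0],
  [0,0,0,0,0,0,0],
])

```text
time_s: 5.82
ee_pos: [0.4893, 0.0766, 0.0458]
tool_rot: [-0.0, 0.998, -0.064, 0.001]
contact_force: [-1.3, -0.5, 25.3]
opening: 0.005
gripper_force: 12.0
```

Both keys stopped at the same height with about 25 N, so they are fully in. Next is the bar key.

>>> apply_moves([
  [0,0,0,5,0,0,0],
  [0,-0.7,-5.95,0,0,0,0],
  [0,-0.7,-5.95,0,0,0,0],
  [0,-0.7,-5.95,0,0,0,0],
  [0,-0.7,-5.95,0,0,0,0],
])

```text
time_s: 6.45
ee_pos: [0.4599, -0.1629, 0.0942]
tool_rot: [-0.0, 0.998, -0.063, -0.001]
contact_force: [1.5, -0.2, -0.3]
opening: 0.008
gripper_force: 0.0
```

>>> apply_moves([
  [0,0,0,-1.5,0,0,0],
  [0,0,0,-1.2,0,0,0],
  [0,0,0,-0.3,0,0,0],
  [0,0,0,-0.3,0,0,0],
  [0,0,0,-0.3,0,0,0],
])

```text
time_s: 7.08
ee_pos: [0.4614, -0.1606, 0.0587]
tool_rot: [-0.0, 0.998, -0.063, 0.0]
contact_force: [1.0, 0.9, 4.1]
opening: 0.006
gripper_force: 1.6
```

```bash
python3 - <<'E'
from h import *
print(ctrl.get_obs()["ee_pos"])
p,W=cap("top"); c=np.array([.2656,-.0320,-.0921])
h=(W[...,2]-(W[...,:2]@c[:2]+c[2]))*.966
for u,v in((300,233),(349,239),(399,245)): print(np.nanmedian(h[v-4:v+5,u-4:u+5]))
E
```

```text
[ 0.46138548 -0.16060633  0.05873093]
0.007200122614514681
0.007442282886643612
0.19578678465581933
```

Depth shows the round and square keys about 7–8 mm proud of the face, so both are fully in.

>>> apply_moves([
  [0,0,0,-0.3,0,0,0],
  [0,0,0,-0.3,0,0,0],
  [0,0,0,-0.3,0,0,0],
  [0,0,0,-0.3,0,0,0],
  [0,0,0,-0.2,0,0,0],
])

```text
time_s: 7.75
ee_pos: [0.4613, -0.1621, 0.0457]
tool_rot: [0.0, 0.998, -0.064, 0.001]
contact_force: [-4.0, 1.7, 49.3]
opening: 0.004
gripper_force: 24.0
```

>>> apply_moves([
  [0,0,0,5.5,0,0,0],
  [0,0,0,5.5,0,0,0],
  [0,2,3.5,3,0,0,0],
  [0,4,3.5,0,0,0,0],
  [0,4,3.5,0,0,0,0],
])

```text
time_s: 8.38
ee_pos: [0.5612, -0.0561, 0.1849]
tool_rot: [0.0, 0.998, -0.064, -0.0]
contact_force: [1.1, -0.8, -0.5]
opening: 0.006
gripper_force: 0.0
```

>>> apply_moves([
  [0,4,3,0,0,0,0],
  [0,0,0,0,0,0,0],
  [0,0,0,-3,0,0,0],
  [0,0,0,-2,0,0,0],
  [0,0,0,0,0,0,0],
])

```text
time_s: 9.0
ee_pos: [0.5985, -0.0278, 0.1329]
tool_rot: [0.0, 0.998, -0.064, -0.002]
contact_force: [-0.9, -0.7, 1.4]
opening: 0.006
gripper_force: 0.0
```

```bash
python3 - <<'E'
from h import *
print(ctrl.get_obs()["ee_pos"])
p,W=cap("top"); c=np.array([.2656,-.0320,-.0921])
h=(W[...,2]-(W[...,:2]@c[:2]+c[2]))*.966
for u,v in((300,233),(349,239),(399,245)): print(np.nanmedian(h[v-4:v+5,u-4:u+5]))
p,W=cap("scene"); cv2.imwrite("pics/s2.png",p)
h=(W[...,2]-(W[...,:2]@c[:2]+c[2]))*.966
print("bar",np.nanmedian(h[265:269,232:237]))
E
```

```text
[ 0.59851181 -0.02776081  0.13291699]
0.007546541956933954
0.6608783892628327
0.7163837137986541
bar 0.008646766325369117
```

View pics/s2.png

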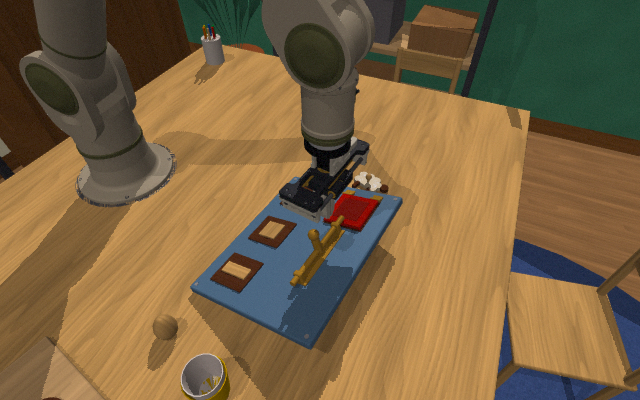

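All three keys are in and the toys haven't moved. The fingertips are hard to make out near (325,215), so I'll check by projecting the TCP into a crop.

```bash
python3 - <<'E'
from h import *
f=ctrl.grab_frame("scene"); fl=200/np.tan(np.radians(f["fovy"])/2)
K=np.array([[fl,0,f["cx"]],[0,fl,f["cy"]],[0,0,1]]); e=ctrl.get_obs()["ee_pos"]
q=cv2.projectPoints(np.array([e,e+[0,0,.084],[.595,-.077,.1235]]),np.array(f["rvec"]),np.array(f["tvec"]),K,None)[0][:,0]; print(q)
im=f["pixels"][130:310,220:440].copy()
im=cv2.resize(im,None,fx=3.3,fy=3.3)
for a in q: cv2.circle(im,tuple(int(x) for x in (a-[220,130])*3.3),4,(0,255,0),1)
cv2.imwrite("pics/c3.png",im)
E
```

```text
[[327.26993313 213.88576172]
 [327.6847137  183.00934432]
 [313.95186878 235.17769393]]
```

View pics/c3.png

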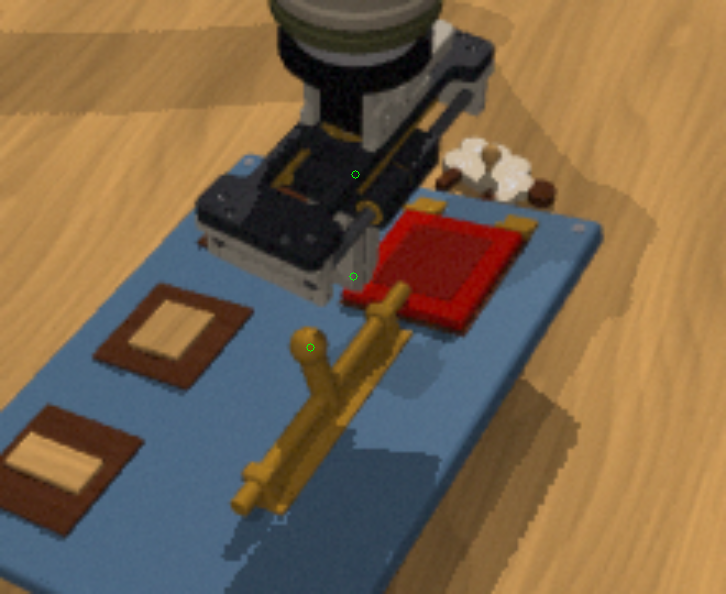

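The fingertip (crop 353,276) is to the left of the ball (310,347) and clear of the guide. I'll lower it and push along the board's −y axis.

>>> apply_moves([
  [0,0,0,-1.0,0,0,0],
  [0,0,0,-1.0,0,0,0],
  [0,-0.1,-0.6,0,0,0,0],
  [0,-0.1,-0.6,0,0,0,0],
  [0,-0.1,-0.8,0,0,0,0],
])

```text
time_s: 9.78
ee_pos: [0.5978, -0.0474, 0.1148]
tool_rot: [0.0, 0.998, -0.064, 0.0]
contact_force: [-0.0, -0.4, -0.1]
opening: 0.006
gripper_force: 0.0
```

>>> apply_moves([
  [0,-0.1,-0.8,0,0,0,0],
  [0,-0.1,-0.8,0,0,0,0],
  [0,-0.1,-0.8,0,0,0,0],
  [0,-0.1,-0.8,0,0,0,0],
  [0,-0.1,-0.8,0,0,0,0],
])

```text
time_s: 10.4
ee_pos: [0.5929, -0.0872, 0.1147]
tool_rot: [-0.0, 0.998, -0.064, 0.0]
contact_force: [0.4, 3.5, 1.6]
opening: 0.004
gripper_force: 1.8
```

>>> apply_moves([
  [0,0,-0.4,0,0,0,0],
  [0,-0.1,-0.4,0,0,0,0],
  [0,0,-0.3,0,0,0,0],
  [0,0,-0.2,0,0,0,0],
  [0,0,0,0,0,0,0],
])

```text
time_s: 11.02
ee_pos: [0.5923, -0.0928, 0.1147]
tool_rot: [-0.003, 0.998, -0.061, -0.0]
contact_force: [-0.3, 21.8, 5.5]
opening: 0.002
gripper_force: 11.3
```

>>> apply_moves([
  [0,0.1,1.5,0,0,0,0],
  [0,0.1,1,0,0,0,0],
  [0,0,0,5,0,0,0],
  [0,0,0,5,0,0,0],
  [0,-5,0,3,0,0,0],
])

```text
time_s: 11.65
ee_pos: [0.5463, -0.0753, 0.2466]
tool_rot: [0.0, 0.998, -0.064, 0.002]
contact_force: [-0.8, 0.1, 0.2]
opening: 0.003
gripper_force: 0.0
```

>>> apply_moves([
  [0,-5,5,0,0,0,0],
  [0,-5,6,0,0,0,0],
  [0,0,6,0,0,0,0],
  [0,0,6,0,0,0,0],
  [0,0,0,0,0,0,0],
])

```text
time_s: 12.28
ee_pos: [0.4594, 0.1415, 0.2446]
tool_rot: [-0.001, 0.998, -0.061, 0.0]
contact_force: [0.2, -0.7, 0.3]
opening: 0.007
gripper_force: 0.0
```

```bash
python3 - <<'E'
from h import *
o=ctrl.get_obs();print(o["ee_pos"],o["contact_force"])
c=np.array([.2656,-.0320,-.0921])
for n in("top","scene"):
    p,W=cap(n); h=(W[...,2]-(W[...,:2]@c[:2]+c[2]))*.966
    m=(h>.045)&(h<.09)&(abs(W[...,0]-.59)<.03)&(W[...,1]<-.05)&(W[...,1]>-.2)
    P=W[m]; print(n,m.sum(),((P.max(0)+P.min(0))/2).round(4))
    for k in((.489,.076),(.475,-.043),(.4615,-.1617)):
        s=(np.hypot(W[...,0]-k[0],W[...,1]-k[1])<.009)&(h<.04); print(s.sum(),np.median(h[s]))
cv2.imwrite("pics/s4.png",p)
E
```

```text
[0.45940768 0.14151057 0.24459889] [ 0.15274054 -0.7031183   0.31191928]
top 75 [ 0.59   -0.116   0.1346]
0 nan
45 0.007638833548352484
42 0.007756154290693941
scene 134 [ 0.5904 -0.1206  0.1282]
27 0.008710226409829448
35 0.008489525244651259
47 0.008591049375364876
  return _methods._mean(a, axis=axis, dtype=dtype,
  ret = ret.dtype.type(ret / rcount)
```

View pics/s4.png

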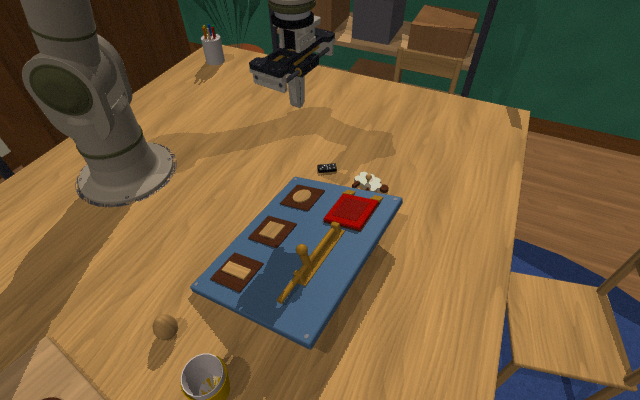

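The ball travelled about 40 mm and met a firm 22 N stop. That only fits full draw if the bolt started about 10 mm out, so I'll check it against the door's edges.

```bash
python3 - <<'E'
from h import *
c=np.array([.2656,-.0320,-.0921]); d=np.array([.119,.993])
for n in("top","scene"):
    p,W=cap(n); hsv=cv2.cvtColor(p,cv2.COLOR_BGR2HSV)
    h=(W[...,2]-(W[...,:2]@c[:2]+c[2]))*.966
    Y=W[...,:2]@d
    r=((hsv[...,0]<6)|(hsv[...,0]>174))&(hsv[...,1]>190)&(h>.004)&(h<.02)&(W[...,0]>.5)&(W[...,0]<.75)&(abs(W[...,1])<.15)
    k=(h>.045)&(h<.09)&(abs(W[...,0]-.59)<.03)&(W[...,1]<-.05)&(W[...,1]>-.2)
    y0,y1=np.percentile(Y[r],[1,99]); kn=(Y[k].max()+Y[k].min())/2
    print(n,r.sum(),"door width",y1-y0,"drawn via edge",y0-kn-.075,"via mid",(y0+y1)/2-kn-.12)
    g=(h>.017)&(h<.03)&(abs(W[...,0]-.605)<.03)&(W[...,1]<.05)&(W[...,1]>-.23)
    print(" rod extents",Y[g].min()-kn,Y[g].max()-kn)
E
```

```text
top 1187 door width 0.08642978795995265 drawn via edge 0.050750636221791004 via mid 0.04896553020176736
 rod extents -0.089727549454605 0.1123787179736705
scene 1171 door width 0.08652687367136287 drawn via edge 0.05064526248144678 via mid 0.04890869931712824
 rod extents -0.08970328124059782 0.11260375509607382
```

Both cameras put the bolt about 49–50 mm out, which is fully drawn. The arm is clear of everything, so I'm handing in.

```bash
python3 -c "
from station import ctrl
print(ctrl.job_done())"
```

```text
the job is handed in; nothing more can be done
None
```

The job is handed in, with no verdict returned: the square, round and bar keys were pressed fully in, in that order, and the bolt was drawn about 49–50 mm to its stop, with the toys where they lay and the arm clear of everything.

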